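Fetch a spacer sleeve from a deep pocket with forceps and press it onto a post

TASK

Take the sprung forceps from their stand, reach down into the narrow pocket of the aluminium block, squeeze them shut on the steel spacer sleeve at the bottom and draw it out. With the forceps push the sleeve over the post of the dark stage plate until you feel it come home on the stop collar at its foot, and lean on it there with about 15 N for a moment; then put the forceps back in their stand. Handle the sleeve only with the forceps, do not squeeze or press harder than needed, and leave the other things on the bench where they are.

Things in the scene. Friction and masses are not known exactly. Their poses are not given: they have to be found in the camera images.
- forceps: Loose steel sprung forceps, 112 mm tall, 85 g, two parallel legs, upright in the stand. Origin: bottom end, midway between the open tips; z up the legs, y from leg to leg (closing direction). Below z=56 mm each leg is 8 mm wide (x), 3 mm thick (y). Outer faces are flat from tip to top: 26 mm over both legs when open, 20 mm between tips. The -y leg is part of this body, the +y leg is joint jaw.
- forceps_grip (a point): Middle of the forceps' ribbed grip, 88 mm above the tips: the place to take them, across y. From z=56 to 112 mm each leg is a flat 20 mm wide (x) and 5 mm thick. Spring: about 8 N to begin squeezing, 10.4 N at 6 mm; squeezed by 1 to 2 mm (24 to 25 mm over the legs) they can be carried open.
- forceps_shoulder (a point): Height of the forceps' shoulders, 56 mm above the tips, where the legs widen from 8 to 20 mm in x: they rest on the rim of the stand's slot or of the block's pocket, either side in x.
- jaw (a joint): How far the +y leg of the forceps is squeezed in, sliding parallel, m: 0 open by its spring (20 mm between tips), 0.006 with the tips on the sleeve, at most 0.009. The middle between the tips lies at y = -jaw/2 of the forceps.
- stand: Fixed grey plastic forceps stand, 50 (x) by 64 (y) by 62 mm tall on an 80 by 90 mm foot; slot in the middle of its top 14 (x) by 30 (y) mm, 58 mm deep. Origin: centre of the underside, z up. The forceps hang in the slot with their shoulders on the rim, forceps origin 6 mm above this origin, axes alike (or half a turn round).
- block: Fixed aluminium block, 60 (x) by 72 (y) by 70 mm tall, one narrow pocket in the middle of its top, 16 (x) by 30 (y) mm, 60 mm deep. Origin: centre of the underside, z up. With the forceps' shoulders on the rim the tips stand 4 mm above the pocket's floor.
- pocket_floor (a point): Centre of the pocket's floor, 60 mm below the rim. A sprung plunger in the pocket's +x wall, 7 mm above this floor, presses the sleeve to the -x wall: 8 to 12 N of pull are needed, so squeeze it with 18 to 28 N at each tip (the fingers feel 10 N more, the forceps' spring).
- spacer: Loose steel spacer sleeve (tube) about 15 g, 14 mm outer and 9.5 mm inner diameter, 16 mm tall. Origin: centre of its lower end, z along its axis. It stands upright on the pocket's floor, up to 1.5 mm off the middle.
- plate: Fixed dark steel stage plate, 100 (x) by 80 (y) by 12 mm thick, an upright steel post in its middle: 7 mm diameter, 36 mm tall above the plate, its last 5 mm tapered to 3 mm. Round its foot a flat steel stop collar, 20 mm across, carries the sleeve: its top stands anywhere from 1 to 8 mm above the plate and is not measured, so feel for it. Origin: centre of the underside, z up.
- post_foot (a point): Point on the post's axis at the plate's upper face; the sleeve's origin ends 1 to 8 mm above it (on the collar). A thin spring leaf along the post's +x side, standing out up to 3.5 mm at 14 mm above the plate, grips the sleeve from inside, so that it may not fall down by itself: about 5 to 10 N is needed to push it past.
- dish: loose glass dish, 90 mm across, 16 mm tall. Origin: centre of underside.
- oil: loose amber dropper bottle, 30 mm across, 62 mm tall. Origin: centre of underside.
- objective: loose brass microscope objective, 28 mm across, 44 mm tall. Origin: centre of underside.
- pen: loose grey pen, 140 mm long, 10 mm thick. Origin: middle of its underside.
- washer: loose flat steel washer, 32 mm across, 5 mm thick. Origin: centre of underside.
Not all that is in view belongs to the job. Of the things that look like the forceps, the largest one is meant.

How it is judged:
On the way, in this order (a step that is already met when the one before it is completed fails the run):
1. the sleeve is drawn clear of the pocket in the forceps (z of spacer in the frame of block above 0.072 m and contact force between forceps and spacer above 1 N), for 0.1 s.
2. the sleeve is held pressed home on the post's collar by the forceps (z of spacer in the frame of post_foot below 0.0095 m and horizontal distance between spacer and post_foot below 0.003 m and angle between spacer's own z axis and vertical below 0.12 rad and contact force between spacer and plate above 17 N and contact force between forceps and spacer above 5 N), for 0.2 s.
At the end, for the whole second after the job is handed in: The sleeve, once pressed home, stays down over the post (its foot no more than 9.5 mm above the plate, on the collar), upright and at rest; the forceps stand upright in their stand, shoulders within 3 mm of its top (z of spacer in the frame of post_foot below 0.0095 m and horizontal distance between spacer and post_foot below 0.003 m and angle between each of spacer, forceps's own z axis and vertical below 0.12 rad and linear speed of each of spacer, forceps below 0.02 m/s and z of forceps in the frame of stand between 0.003 and 0.009 m and horizontal distance between forceps and stand below 0.008 m); the robot touches nothing.
It fails at once if the fingers or the arm touch the sleeve (contact force between any of the fingers, the arm and spacer above 0.3 N).
It fails at once if the sleeve is squeezed hard: over 70 N summed over both tips, 35 N each (contact force between forceps and spacer above 70 N).
It fails at once if the forceps are pressed on the block or the stage plate with more than 25 N (contact force between forceps and block above 25 N or contact force between forceps and plate above 25 N).
It fails at once if the sleeve bears on plate, collar, post and leaf with more than 30 N in all (its push plus some 6 N of the leaf) (contact force between spacer and plate above 30 N).
It fails at once if a bystander is moved by more than 15 mm (distance of any of dish, oil, objective, pen, washer from where it was at the start of the episode above 0.015 m).
It also fails if it takes over 72 s, if anything falls off the work surface, if the arm or the gripper's body presses on something with over 40 N, if the wrist force passes 120 N, or if a joint passes its speed limit or range.

ROBOT

A 6-joint arm with a two-finger parallel gripper is mounted at the origin on the work surface. World frame = base frame: x ahead of the robot, y to its left, z up, the work surface at z = 0. Lengths are in m, angles in rad, forces in N, time in s.
With the tool pointing down it reaches from about 0.325 to 0.775 m from the base axis. Payload 9.3 kg.
Tool frame: the origin (TCP) lies between the finger pads; the fingertips stand 11 mm ahead of it and the grasp point (between the pads) lies 8 mm behind it; z points along the fingers, y is the line along which they close (so a half turn about z gives the same grasp; the last joint's range is limited). The gripper opens to 85 mm and grips with 20 to 120 N. Pads are 22 mm wide; open, the fingers measure 114 mm over their backs; the gripper's body (76 mm by 85 mm) begins 54 mm behind the grasp point. The pads swing forward as they close: fully open they stand 13 mm farther back than shut.
Start: joints at [1.165, 0.259, 0.021, 1.334, 0, 1.418], TCP at [0.138, 0.533, 0.242] pointing down, gripper open.
Joint ranges: [-3.04, 3.04], [-0.91, 1.82], [-1.04, 1.36], [-1.92, 1.95], [-1.52, 1.45], [-3.14, 3.14]. Speed limits (rad/s): [2.22, 2.22, 2.79, 3.14, 3.14, 3.14].

INTERFACE

Orientations are given as [roll, pitch, yaw] about the fixed x, y, z axes, in that order (R = Rz(yaw) Ry(pitch) Rx(roll)).
In Python, from plant import env gives the robot as it stands. The module is installed in compiled form; this text tells all that it offers.
- The arm moves only by the shell command python3 -m crank 'ROWS'. ROWS is JSON, a list of rows, each a list of 3 entries, a list of its own where there are three numbers: the shift along the world's x, y, z in mm, then the turn, a rotation vector about the world's x, y, z in degrees, then the finger opening in mm, from 0 to 85.4. In form: [[[x, y, z], [rx, ry, rz], gripper], ...]. A call has 1 to 10 rows; each row is the pose to reach, as a shift and turn from the pose commanded when the call began; what a row does not reach only later rows make up. A row lasts 1/10 s, in which the tool goes at most 50 mm and 8.59 degrees, less where a joint would pass 70% of its speed; a pose out of reach is approached as far as the arm can. A call with a gripper value outside its range is refused whole. The fingers move at their own pace and stop on an object; the grip force is fixed at half the most. Time passes only in rows, so rows that repeat a pose let the fingers close. It gives the time, the measured TCP pose, the force, the opening and the grip force at its end, in the units of the state.
- env.observe(): the state, without advancing time (a new reading comes with each control period).
- env.capture(name): name is "scene" or "top" or "wrist"; returns a dict with "color" (400x640x3 uint8, red, green, blue), "z_map" (400x640 float32, m along the optical axis (not along the pixel's ray), 0 where there is no reading), "fovy" (degrees; the focal length in pixels is half the picture's height over the tangent of half this angle, whatever the lens; pixels are square), "cx", "cy" (the principal point, pixels), "R" (3x3) and "t" (3): a world point X has camera coordinates R X + t; the wrist camera has in their place "tool_from_camera" (4x4, takes a point from camera to tool coordinates, whose origin is the TCP and whose axes are the flange's). Camera axes: x right, y down, z forward; pixel columns grow to the right and rows downward; lengths in m; the calibration is good to about 2 mm. A picture is of the moment at which its call begins: read the wrist's pose just before it.
- env.hand_in(): hands the job in; it is judged then, once.
The state is a dict: "time": time; "joint_positions": joint angles; "qvel": joint speeds; "tau": joint torques, N m; "tool_pos": TCP position; "ee_rot": TCP orientation; "contact_force": force on the tool from outside, world axes, zero at the start; "ft_torque": the same for the moment, N m; "grip_width": finger opening in m; "grip_force": force on a finger pad.
Only numpy, scipy, OpenCV 4.12 (cv2) and the standard library are available. Lean on these libraries where they do the work, as an engineer would, in place of code of your own. Each camera call takes 0.05 s, during which the arm holds its last target. There are 200 camera calls.

## Working session

There is one attempt and no reset: what is moved stays moved. The work goes in short steps, Python scripts to look and compute and a shell command to move; the robot and the scene stay as the last step left them, time stands still between calls to the robot, and variables do not carry over. Pictures are saved under pics/ and viewed, at most 13 in all, crops included, and the job is handed in when it is done.

```bash
mkdir -p pics; cat > h.py <<'E'
import numpy as np, cv2
from plant import env
def f_of(c): return 200/np.tan(np.radians(c['fovy'])/2)
def Rrpy(r):
    from scipy.spatial.transform import Rotation as Ro
    return Ro.from_euler('xyz',r).as_matrix()
def cap(n):
    s=env.observe(); c=env.capture(n)
    if n=='wrist':
        T=np.eye(4);T[:3,:3]=Rrpy(s['ee_rot']);T[:3,3]=s['tool_pos']
        W=T@c['tool_from_camera']; c['Rw']=W[:3,:3]; c['tw']=W[:3,3]
    else:
        c['Rw']=c['R'].T; c['tw']=-c['R'].T@np.array(c['t'])
    return c
def ray(c,u,v,z):
    d=c['Rw']@np.array([(u-c['cx'])/f_of(c),(v-c['cy'])/f_of(c),1]); k=(z-c['tw'][2])/d[2]
    return c['tw']+k*d
def cloud(c):
    v,u=np.mgrid[0:400,0:640]; Z=c['z_map']; f=f_of(c)
    P=np.stack([(u-c['cx'])/f*Z,(v-c['cy'])/f*Z,Z],-1)
    return P@c['Rw'].T+c['tw']
def proj(c,X):
    p=c['Rw'].T@(np.array(X)-c['tw']); return f_of(c)*p[:2]/p[2]+[c['cx'],c['cy']]
def save(c,n): cv2.imwrite('pics/'+n,c['color'][...,::-1])
E
python3 - <<'E'
from h import *
a=cap('top');b=cap('scene')
save(a,'top0.png');save(b,'scene0.png')
np.savez('a.npz',**a);np.savez('b.npz',**b)
print(env.observe()); print(a['tw'],b['tw'],a['fovy'],b['fovy'])
E
```

```text
{'time': 0.1, 'joint_positions': array([1.16538480e+00, 2.59157761e-01, 2.08391903e-02, 1.33372052e+00,
       7.03537142e-06, 1.41816172e+00]), 'qvel': array([ 0.00116674, -0.00133986,  0.00236364, -0.00229117, -0.00151818,
        0.0002601 ]), 'tau': array([ 5.70239077e-03, -5.56694233e+01,  3.45070803e+01,  1.16866536e-02,
       -1.27512594e-04, -6.72093805e-06]), 'tool_pos': array([0.13747565, 0.53229084, 0.24171535]), 'ee_rot': array([-3.14036541e+00, -1.95906513e-04,  2.88881561e+00]), 'contact_force': array([ 0.93216167,  0.23980012, -0.80284164]), 'ft_torque': array([-0.03967131,  0.00142987, -0.03268393]), 'grip_force': 0.0, 'grip_width': 0.08522316369498835}
[ 0.46786619 -0.03115338  0.97589096] [1.29001182 0.25726172 0.68602273] 46.03900490424221 42.43268001670132
```

View pics/top0.png

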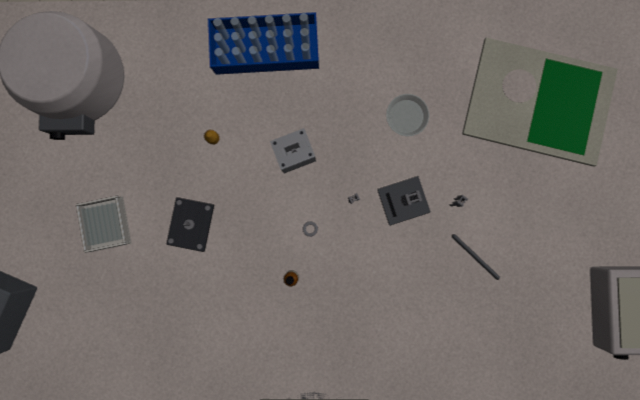

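View pics/scene0.png

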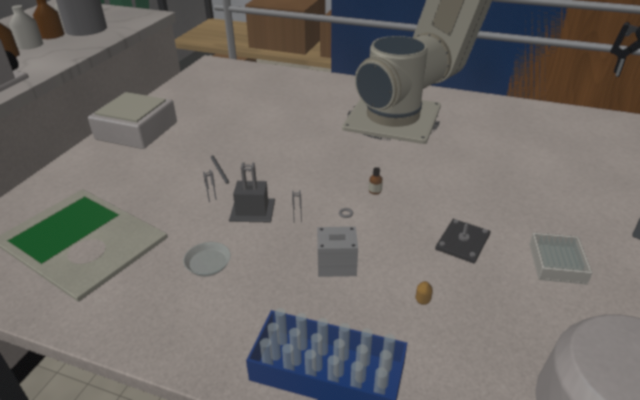

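The top view shows three forceps-like things: one in the stand at (413,198) and two small free-standing ones at (354,198) and (459,200). The one in the dark stand is the largest and the only one in a stand. The block is at (293,150), the plate at (190,224), the dish at (407,115), the washer at (310,229), the oil bottle at (291,278) and the pen at (475,257). In the scene view the stand is at (252,200), the block at (338,250) and the plate at (464,238).

```bash
python3 - <<'E'
from h import *
a=dict(np.load('a.npz'));b=dict(np.load('b.npz'))
P=cloud(a)
for n,(u,v) in dict(stand=(403,200),f=(413,198),l1=(354,198),l2=(459,200),block=(293,150),plate=(190,224),dish=(407,115),washer=(310,229),oil=(291,278),pen=(475,257),obj=(212,136),base=(312,397)).items():
    w=P[v-3:v+4,u-3:u+4].reshape(-1,3); print(n,P[v,u].round(3),w[:,2].max().round(3),ray(a,u,v,0).round(3))
def rect(win,zlo,zhi,zp,name):
    v0,v1,u0,u1=win; m=np.zeros((400,640),np.uint8); Q=P[v0:v1,u0:u1,2]; m[v0:v1,u0:u1]=((Q>zlo)&(Q<zhi))*255
    cs=cv2.findContours(m,0,1)[0]; c=max(cs,key=cv2.contourArea)
    bx=cv2.boxPoints(cv2.minAreaRect(c)); w=np.array([ray(a,x,y,zp) for x,y in bx])
    e=w[1]-w[0];g=w[2]-w[1]
    print(name,w.mean(0).round(4),np.linalg.norm(e).round(4),np.degrees(np.arctan2(e[1],e[0])).round(1),np.linalg.norm(g).round(4),np.degrees(np.arctan2(g[1],g[0])).round(1))
rect((165,235,370,435),.045,.075,.062,'stand')
rect((165,235,370,435),.1,.13,.112+.006,'forceps')
rect((120,180,265,325),.055,.085,.07,'block')
rect((190,260,160,225),.006,.02,.012,'plate')
c=np.hstack([cv2.resize(a['color'][165:235,340:470,::-1],None,fx=4,fy=4,interpolation=2)]); d=cv2.resize(b['color'][140:230,190:310,::-1],(520,390),interpolation=2)
o=np.zeros((680,520,3),np.uint8);o[:280]=c;o[280:670]=d
cv2.imwrite('pics/crop1.png',o[:600+0] if 0 else cv2.resize(o,None,fx=.88,fy=.88))
E
```

```text
stand [ 0.513 -0.172  0.084] 0.976 [ 0.517 -0.186  0.   ]
f [ 0.515 -0.187  0.107] 0.976 [ 0.521 -0.206  0.   ]
l1 [ 0.518 -0.081  0.066] 0.078 [ 0.521 -0.084  0.   ]
l2 [ 0.513 -0.281  0.074] 0.077 [ 0.516 -0.301  0.   ]
block [0.619 0.041 0.024] 0.071 [0.623 0.042 0.   ]
plate [0.469 0.251 0.018] 0.038 [0.469 0.256 0.   ]
dish [ 0.694 -0.196  0.005] 0.009 [ 0.695 -0.197  0.   ]
washer [0.458 0.007 0.004] 0.006 [0.458 0.007 0.   ]
oil [0.364 0.042 0.061] 0.065 [0.357 0.046 0.   ]
pen [ 0.4   -0.329  0.009] 0.014 [ 0.399 -0.331  0.   ]
obj [0.646 0.203 0.038] 0.046 [0.653 0.213 0.   ]
base [0.119 0.004 0.001] 0.008 [0.119 0.004 0.   ]
stand [ 0.5161 -0.1838  0.062 ] 0.0659 -71.8 0.0496 -162.6
forceps [ 0.5158 -0.1836  0.118 ] 0.0289 -71.8 0.0195 -162.5
block [0.6139 0.0395 0.07  ] 0.0721 -68.8 0.0621 -159.0
plate [0.4691 0.2542 0.012 ] 0.0997 -10.4 0.0816 -101.5
```

View pics/crop1.png

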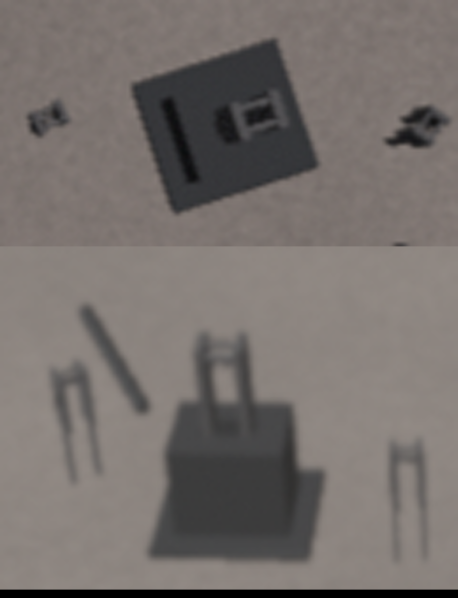

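The crop confirms it: the forceps in the dark stand are the biggest (118 mm top), and the two free-standing ones are only 78 mm tall. The stand is at (0.516, -0.184) with yaw about 18°. I'll move above it with the tool y axis along 108°, a +32.7° turn.

```bash
python3 -m crank '[[[300,-250,0],[0,0,16],60],[[300,-250,0],[0,0,16],60],[[300,-250,0],[0,0,16],60],[[300,-250,0],[0,0,16],60],[[300,-250,0],[0,0,16],60],[[300,-250,0],[0,0,16],60],[[300,-250,0],[0,0,16],60],[[300,-250,0],[0,0,16],60],[[300,-250,0],[0,0,16],60],[[300,-250,0],[0,0,16],60]]'
python3 -m crank '[[[78,-466,0],[0,0,16.7],60],[[78,-466,0],[0,0,16.7],60],[[78,-466,0],[0,0,16.7],60],[[78,-466,0],[0,0,16.7],60],[[78,-466,0],[0,0,16.7],60],[[78,-466,0],[0,0,16.7],60],[[78,-466,0],[0,0,16.7],60],[[78,-466,0],[0,0,16.7],60],[[78,-466,0],[0,0,16.7],60],[[78,-466,0],[0,0,16.7],60]]'
python3 - <<'E'
from h import *
w=cap('wrist');save(w,'w1.png');np.savez('w1.npz',**w);print(env.observe()['tool_pos'],env.observe()['ee_rot'],w['tw'])
print(w['tool_from_camera'].round(3))
E
```

```text
time: 1.1
tool_pos: [0.4382, 0.2815, 0.2417]
ee_rot: [-3.141, -0.001, -3.118]
contact_force: [-1.0, 0.2, -0.2]
grip_width: 0.0596
grip_force: 0.0
time: 2.1
tool_pos: [0.5158, -0.1849, 0.2421]
ee_rot: [3.142, -0.0, -2.823]
contact_force: [0.3, 0.3, 0.1]
grip_width: 0.0599
grip_force: 0.0
[ 0.51657847 -0.18843824  0.24153863] [-3.14016433e+00 -7.10494239e-04 -2.82513112e+00] [ 0.45155487 -0.20685348  0.37294619]
[[-0.    -0.964 -0.265  0.068]
 [ 1.    -0.     0.    -0.001]
 [-0.    -0.265  0.964 -0.131]
 [ 0.     0.     0.     1.   ]]
```

View pics/w1.png

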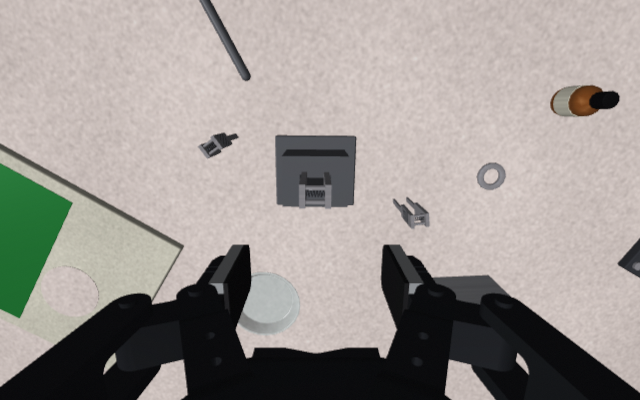

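The wrist view shows the forceps in the stand at about (315,190), midway between the fingers. I'll measure them against both cloud and rays, and measure the block, which is partly visible.

```bash
python3 - <<'E'
from h import *
a=dict(np.load('a.npz'))
s=env.observe();print(s['tool_pos'],s['ee_rot'])
w=cap('wrist');P=cloud(w)
def rect(win,zlo,zhi,zp,name,P=P,a=w):
    v0,v1,u0,u1=win; m=np.zeros((400,640),np.uint8); Q=P[v0:v1,u0:u1,2]; m[v0:v1,u0:u1]=((Q>zlo)&(Q<zhi))*255
    cs=cv2.findContours(m,0,1)[0]; c=max(cs,key=cv2.contourArea)
    bx=cv2.boxPoints(cv2.minAreaRect(c)); q=np.array([ray(a,x,y,zp) for x,y in bx])
    e=q[1]-q[0];g=q[2]-q[1]
    print(name,q.mean(0).round(4),np.linalg.norm(e).round(4),np.degrees(np.arctan2(e[1],e[0])).round(1),np.linalg.norm(g).round(4),np.degrees(np.arctan2(g[1],g[0])).round(1))
rect((120,230,260,370),.05,.07,.062,'stand')
rect((120,230,260,370),.105,.13,.118,'forceps')
E
```

```text
[ 0.51657847 -0.18843824  0.24153863] [-3.14016433e+00 -7.10494239e-04 -2.82513112e+00]
stand [ 0.5131 -0.1872  0.062 ] 0.051 -163.2 0.0621 108.1
forceps [ 0.5132 -0.1873  0.118 ] 0.0245 108.1 0.0214 19.0
```

```bash
python3 -m crank '[[[0,0,0],[0,0,0],50],[[0,0,0],[0,0,0],50],[[0,0,0],[0,0,0],50]]'; python3 - <<'E'
from h import *
for i in range(3):
    s=env.observe();print(s['tool_pos'],s['ee_rot'],s['qvel'].round(3))
    w=cap('wrist');P=cloud(w)
    m=np.zeros((400,640),np.uint8);m[120:230,260:370]=((P[120:230,260:370,2]>.105)&(P[120:230,260:370,2]<.13))*255
    c=max(cv2.findContours(m,0,1)[0],key=cv2.contourArea);bx=cv2.boxPoints(cv2.minAreaRect(c))
    q=np.mean([ray(w,x,y,.118) for x,y in bx],0);print(q,(q-w['tw']),Rrpy(s['ee_rot']).T@(q-s['tool_pos']))
E
```

```text
time: 2.5
tool_pos: [0.5156, -0.1818, 0.2426]
ee_rot: [-3.142, 0.0, -2.822]
contact_force: [0.2, -0.2, -0.6]
grip_width: 0.0503
grip_force: 0.0
[ 0.51555212 -0.1817892   0.24260529] [-3.14152059e+00  2.63375321e-04 -2.82152869e+00] [-0.003  0.001  0.003 -0.001 -0.    -0.002]
[ 0.51310075 -0.18729779  0.118     ] [ 0.06177718  0.01659984 -0.25540943] [ 0.00409285 -0.00444859  0.12460454]
[ 0.5155802  -0.18195166  0.24262644] [-3.14141635e+00  3.12586019e-04 -2.82158286e+00] [-0.007  0.003  0.003  0.    -0.001 -0.001]
[ 0.51314366 -0.18746917  0.118     ] [ 0.06180359  0.01657644 -0.25542723] [ 0.00408747 -0.00444894  0.12462596]
[ 0.51563088 -0.18221292  0.24262725] [-3.14126173e+00  3.67997687e-04 -2.82182168e+00] [-0.007  0.004  0.002 -0.    -0.    -0.002]
[ 0.51308054 -0.18736642  0.118     ] [ 0.06170811  0.01690814 -0.25542434] [ 0.00408692 -0.00404931  0.1246271 ]
```

```bash
python3 -m crank '[[[-1.5,-4,-30],[0,0,0],50],[[-1.5,-4,-60],[0,0,0],50],[[-1.5,-4,-90],[0,0,0],50],[[-1.5,-4,-95],[0,0,0],50],[[-1.5,-4,-95],[0,0,0],50],[[-1.5,-4,-95],[0,0,0],50],[[-1.5,-4,-95],[0,0,0],50]]'; python3 - <<'E'
from h import *
for i in range(2):
    s=env.observe();print(s['tool_pos'],s['ee_rot'],s['qvel'].round(3))
    w=cap('wrist');P=cloud(w)
    m=((P[...,2]>.1)&(P[...,2]<.13)).astype(np.uint8)*255; m[:, :240]=0;m[:,400:]=0
    for c in cv2.findContours(m,0,1)[0]:
        if cv2.contourArea(c)<60: continue
        bx=cv2.boxPoints(cv2.minAreaRect(c))
        q=np.mean([ray(w,x,y,.118) for x,y in bx],0);print(bx.round(),q,Rrpy(s['ee_rot']).T@(q-s['tool_pos']))
save(w,'w2.png')
E
```

```text
time: 3.35
tool_pos: [0.5148, -0.1878, 0.1489]
ee_rot: [-3.14, 0.002, -2.824]
contact_force: [-0.2, -0.4, -0.8]
grip_width: 0.0501
grip_force: 0.0
[ 0.51480756 -0.18778731  0.14887379] [-3.13970926e+00  1.74880185e-03 -2.82353039e+00] [-0.     0.001 -0.007 -0.006  0.001  0.   ]
[[294. 260.]
 [295. 215.]
 [344. 216.]
 [343. 261.]] [ 0.51178099 -0.1878071   0.118     ] [0.00293495 0.00098583 0.0308669 ]
[ 0.51468535 -0.18777672  0.14868215] [-3.13986174e+00  1.56796962e-03 -2.82357667e+00] [ 0.     0.004 -0.01  -0.003 -0.002 -0.001]
[[294. 261.]
 [294. 216.]
 [343. 216.]
 [343. 261.]] [ 0.51190797 -0.18796667  0.118     ] [0.00274561 0.00074111 0.03067665]
```

View pics/w2.png

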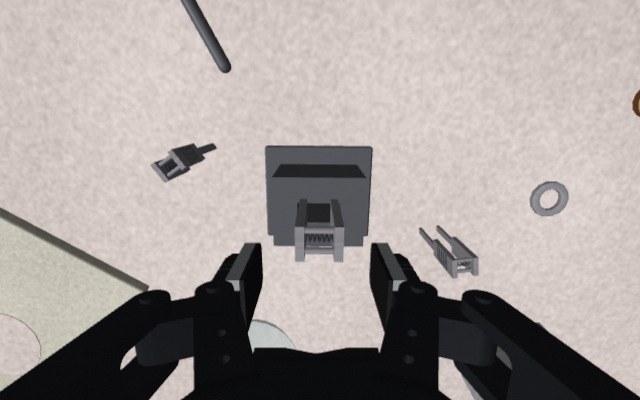

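The forceps at (318,238) sit centred between the fingers (262 and 370). I'll go down and close in small steps.

```bash
python3 -m crank '[[[-2,0,-20],[0,0,0],50],[[-2,0,-40],[0,0,0],50],[[-2,0,-56],[0,0,0],50],[[-2,0,-61],[0,0,0],50],[[-2,0,-61],[0,0,0],40],[[-2,0,-61],[0,0,0],32],[[-2,0,-61],[0,0,0],29],[[-2,0,-61],[0,0,0],28],[[-2,0,-61],[0,0,0],28]]'
```

```text
time: 4.35
tool_pos: [0.5123, -0.1876, 0.0868]
ee_rot: [-3.141, 0.001, -2.824]
contact_force: [0.3, -0.2, -0.4]
grip_width: 0.0278
grip_force: 0.0
```

```bash
python3 -m crank '[[[0,0,0],[0,0,0],27],[[0,0,0],[0,0,0],26.5],[[0,0,0],[0,0,0],26],[[0,0,0],[0,0,0],25.5],[[0,0,0],[0,0,0],25.5],[[0,0,0],[0,0,0],25.5]]'
```

```text
time: 4.95
tool_pos: [0.5121, -0.1874, 0.0863]
ee_rot: [3.141, 0.0, -2.824]
contact_force: [-0.7, 0.6, 3.1]
grip_width: 0.0259
grip_force: 8.0
```

```bash
python3 -m crank '[[[0,0,0],[0,0,0],25],[[0,0,0],[0,0,0],24.5],[[0,0,0],[0,0,0],24.5],[[0,0,0],[0,0,0],24.5]]'
```

```text
time: 5.35
tool_pos: [0.5122, -0.1876, 0.0864]
ee_rot: [-3.141, 0.0, -2.824]
contact_force: [0.5, -0.2, 3.0]
grip_width: 0.0244
grip_force: 9.3
```

Grasped at 24.4 mm and 9.3 N. Lift, then move over the block.

```bash
python3 -m crank '[[[0,0,10],[0,0,0],24.5],[[0,0,30],[0,0,0],24.5],[[0,0,60],[0,0,0],24.5],[[0,0,90],[0,0,0],24.5],[[0,0,110],[0,0,0],24.5],[[25,60,110],[0,0,1],24.5],[[50,115,110],[0,0,3],24.5],[[70,160,110],[0,0,3],24.5],[[85,195,110],[0,0,3],24.5],[[85,195,110],[0,0,3],24.5]]'
python3 -m crank '[[[0,0,0],[0,0,0],24.5],[[0,0,0],[0,0,0],24.5],[[0,0,0],[0,0,0],24.5],[[0,0,0],[0,0,0],24.5]]'
python3 - <<'E'
from h import *
s=env.observe();print(s['tool_pos'],s['ee_rot'],s['qvel'].round(3),s['contact_force'])
w=cap('wrist');np.savez('w3.npz',**w);save(w,'w3.png')
E
```

```text
time: 6.35
tool_pos: [0.5981, 0.0117, 0.1965]
ee_rot: [3.141, 0.001, -2.768]
contact_force: [-0.6, -0.7, -1.6]
grip_width: 0.0248
grip_force: 8.4
time: 6.75
tool_pos: [0.5968, 0.0062, 0.1965]
ee_rot: [-3.141, 0.0, -2.773]
contact_force: [-0.2, 0.3, -0.6]
grip_width: 0.0247
grip_force: 8.4
[0.59676738 0.00620211 0.19651197] [-3.14141862e+00  4.94007062e-05 -2.77313964e+00] [ 0.001  0.002  0.003 -0.002  0.     0.001] [-0.21656976  0.26598697 -0.63322488]
```

View pics/w3.png

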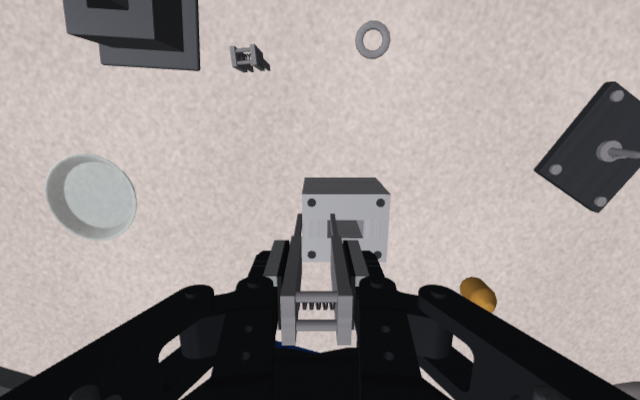

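The block top is visible with its four screw heads at (311,202), (380,202), (311,254) and (379,254), and the dark pocket at (346,228). The post shows at right near (610,152).

```bash
python3 - <<'E'
from h import *
w=dict(np.load('w3.npz'));P=cloud(w);g=cv2.cvtColor(w['color'],cv2.COLOR_RGB2GRAY)
c=[]
for u,v in [(311,202),(380,202),(379,254),(311,254)]:
    p=g[v-7:v+8,u-7:u+8].astype(float);m=np.clip(110-p,0,None); yy,xx=np.mgrid[v-7:v+8,u-7:u+8]
    c.append(ray(w,(m*xx).sum()/m.sum(),(m*yy).sum()/m.sum(),.07))
c=np.array(c);print(c.round(4),c.mean(0).round(4))
e=c[1]-c[0]+c[2]-c[3];h=c[3]-c[0]+c[2]-c[1];print(np.linalg.norm(e)/2,np.degrees(np.arctan2(e[1],e[0])),np.linalg.norm(h)/2,np.degrees(np.arctan2(h[1],h[0])))
m=(abs(P[...,2]-.07)<.005).astype(np.uint8)*255;m[:,:295]=0;m[:,400:]=0;m[:175]=0;m[265:]=0
k=max(cv2.findContours(m,0,1)[0],key=cv2.contourArea);r=cv2.minAreaRect(k);q=np.array([ray(w,x,y,.07) for x,y in cv2.boxPoints(r)])
print(q.round(4),q.mean(0).round(4),[np.linalg.norm(q[1]-q[0]),np.linalg.norm(q[2]-q[1])])
pm=((g<115)&(g>60)).astype(np.uint8);pm[:216]=0;pm[242:]=0;pm[:,:320]=0;pm[:,375:]=0
print(cv2.boundingRect(cv2.findNonZero(pm)))
for u,v in[(328,228),(364,228),(346,220),(346,237)]:print(ray(w,u,v,.07).round(4))
E
```

```text
[[0.602  0.0037 0.07  ]
 [0.582  0.0559 0.07  ]
 [0.6273 0.0715 0.07  ]
 [0.6448 0.0201 0.07  ]] [0.614  0.0378 0.07  ]
0.055108544566300946 109.89208070649657 0.04686411005327375 19.969334300496474
[[ 0.6535  0.0148  0.07  ]
 [ 0.5967 -0.0064  0.07  ]
 [ 0.5712  0.0597  0.07  ]
 [ 0.6265  0.085   0.07  ]] [0.612  0.0383 0.07  ] [np.float64(0.0606516333949258), np.float64(0.07083925801028639)]
(327, 216, 36, 26)
[0.6177 0.0245 0.07  ]
[0.607  0.0524 0.07  ]
[0.6059 0.0358 0.07  ]
[0.6198 0.0415 0.07  ]
```

```bash
python3 -m crank '[[[8,16,0],[0,0,-0.3],24.5],[[16,32,-10],[0,0,-0.3],24.5],[[16,32,-30],[0,0,-0.3],24.5],[[16,32,-40],[0,0,-0.3],24.5],[[16,32,-40],[0,0,-0.3],24.5],[[16,32,-40],[0,0,-0.3],24.5],[[16,32,-40],[0,0,-0.3],24.5],[[16,32,-40],[0,0,-0.3],24.5]]'
python3 - <<'E'
from h import *
s=env.observe();print(s['tool_pos'],s['ee_rot'],s['qvel'].round(3),s['contact_force'])
w=cap('wrist');np.savez('w4.npz',**w);cv2.imwrite('pics/w4.png',cv2.resize(w['color'][170:400,200:460,::-1],None,fx=2.5,fy=2.5,interpolation=2))
E
```

```text
time: 7.6
tool_pos: [0.6134, 0.0393, 0.1571]
ee_rot: [-3.141, 0.001, -2.777]
contact_force: [0.6, 0.1, -0.3]
grip_width: 0.0244
grip_force: 8.4
[0.61338174 0.03930655 0.15707958] [-3.14102485e+00  1.15571544e-03 -2.77682853e+00] [ 0.003 -0.001 -0.003  0.001  0.    -0.001] [ 0.62862896  0.14987956 -0.3075783 ]
```

View pics/w4.png

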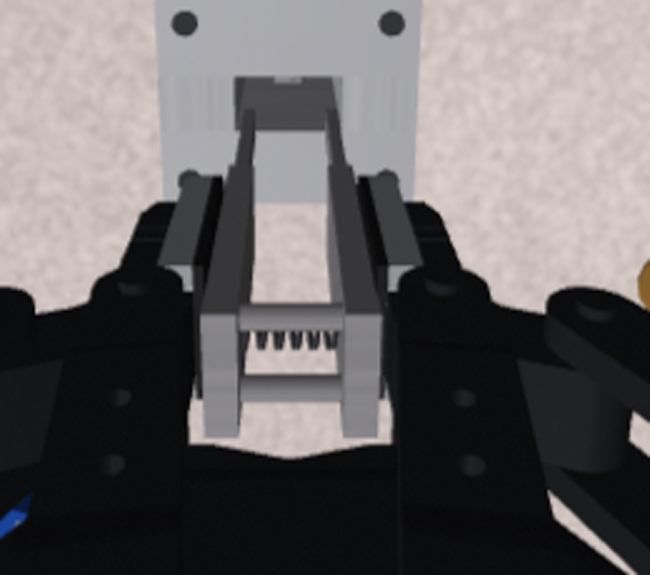

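The crop shows both tips at (248,110) and (335,110), just above the pocket, whose opening spans u 236–342 and v 76–130. It looks nearly aligned, so I'll compute the offset.

```bash
python3 - <<'E'
from h import *
w=dict(np.load('w4.npz'));s=env.observe();R=Rrpy([-3.14102485,0.00115571544,-2.77682853]);t=np.array([0.61338174,0.03930655,0.15707958])
loc=lambda u,v,z:((R.T@(ray(w,u/2.5+200-.3,v/2.5+170-.3,z)-t))*1000).round(1)
for u,v in[(236,76),(336,76),(236,130),(342,130),(289,103)]:print(loc(u,v,.07))
print('screws',[loc(u,v,.07) for u,v in[(185,23),(391,23)]], 'block edges',loc(163,201,.07),loc(414,201,.07))
z=t[2]-.0804
for lx in(-4,4):
  for ly in(-12.2,12.2):
    print(lx,ly,((proj(w,t+R@np.array([lx/1000,ly/1000,.0804]))-[200-.3,170-.3])*2.5).round(0))
E
```

```text
[  8.6 -15.5  87.1]
[ 8.6 12.  87.1]
[ -7.1 -15.8  87.1]
[-7.1 13.9 87.1]
[ 0.8 -0.9 87.1]
screws [array([ 23.4, -29. ,  87.1]), array([23.4, 26.6, 87. ])] block edges [-28.5 -37.1  87.1] [-28.6  34.8  87.1]
-4 -12.2 [247. 127.]
-4 12.2 [338. 127.]
4 -12.2 [247.  99.]
4 12.2 [338.  99.]
```

Pocket centre is offset (+0.8, -1.1) mm in the tool frame, so shift the world by (-0.4, -1.3) and go down gradually.

```bash
python3 -m crank '[[[-0.4,-1.3,0],[0,0,0],24.5],[[-0.4,-1.3,-4],[0,0,0],24.5],[[-0.4,-1.3,-8],[0,0,0],24.5],[[-0.4,-1.3,-12],[0,0,0],24.5],[[-0.4,-1.3,-16],[0,0,0],24.5],[[-0.4,-1.3,-20],[0,0,0],24.5],[[-0.4,-1.3,-20],[0,0,0],24.5]]'
```

```text
time: 8.35
tool_pos: [0.6123, 0.0383, 0.1355]
ee_rot: [3.141, -0.001, -2.777]
contact_force: [0.1, 0.7, -0.5]
grip_width: 0.0246
grip_force: 8.4
```

Entered without contact; continue down.

```bash
python3 -m crank '[[[0,0,-5],[0,0,0],24.5],[[0,0,-10],[0,0,0],24.5],[[0,0,-15],[0,0,0],24.5],[[0,0,-20],[0,0,0],24.5],[[0,0,-20],[0,0,0],24.5]]'; python3 -m crank '[[[0,0,-3],[0,0,0],24.5],[[0,0,-6],[0,0,0],24.5],[[0,0,-9],[0,0,0],24.5],[[0,0,-12],[0,0,0],24.5],[[0,0,-12],[0,0,0],24.5]]'
```

```text
time: 8.85
tool_pos: [0.6122, 0.0382, 0.1154]
ee_rot: [3.141, -0.001, -2.777]
contact_force: [-0.2, -0.7, -0.6]
grip_width: 0.0252
grip_force: 8.4
time: 9.35
tool_pos: [0.6125, 0.0382, 0.1038]
ee_rot: [3.141, -0.001, -2.777]
contact_force: [0.5, -0.1, -1.3]
grip_width: 0.0248
grip_force: 8.4
```

```bash
python3 -m crank '[[[0,0,-2],[0,0,0],24.5],[[0,0,-4],[0,0,0],24.5],[[0,0,-6],[0,0,0],24.5],[[0,0,-7.5],[0,0,0],24.5],[[0,0,-7.5],[0,0,0],24.5],[[0,0,-7.5],[0,0,0],24.5]]'
```

```text
time: 9.95
tool_pos: [0.6127, 0.0382, 0.0967]
ee_rot: [-3.142, -0.0, -2.777]
contact_force: [0.2, 0.3, -1.1]
grip_width: 0.0247
grip_force: 8.4
```

Tips are at about 16 mm and the sleeve spans 10–26 mm. Squeeze gradually.

```bash
python3 -m crank '[[[0,0,0],[0,0,0],23.5],[[0,0,0],[0,0,0],22.5],[[0,0,0],[0,0,0],21.5],[[0,0,0],[0,0,0],21],[[0,0,0],[0,0,0],21],[[0,0,0],[0,0,0],21]]'; python3 -m crank '[[[0,0,0],[0,0,0],20.5],[[0,0,0],[0,0,0],20.2],[[0,0,0],[0,0,0],20.2],[[0,0,0],[0,0,0],20.2]]'
```

```text
time: 10.55
tool_pos: [0.6127, 0.0382, 0.0968]
ee_rot: [-3.141, 0.0, -2.777]
contact_force: [-0.2, -0.5, -0.8]
grip_width: 0.0211
grip_force: 9.9
time: 10.95
tool_pos: [0.6128, 0.0381, 0.0969]
ee_rot: [-3.141, 0.0, -2.777]
contact_force: [-0.3, -1.1, -0.1]
grip_width: 0.0203
grip_force: 10.9
```

```bash
python3 -m crank '[[[0,0,0],[0,0,0],20],[[0,0,0],[0,0,0],19.8],[[0,0,0],[0,0,0],19.8]]'; python3 -m crank '[[[0,0,0],[0,0,0],19.6],[[0,0,0],[0,0,0],19.6]]';python3 -m crank '[[[0,0,0],[0,0,0],19.4],[[0,0,0],[0,0,0],19.4]]'
```

```text
time: 11.25
tool_pos: [0.6128, 0.038, 0.0969]
ee_rot: [-3.141, 0.0, -2.777]
contact_force: [1.0, -2.0, 0.4]
grip_width: 0.0197
grip_force: 11.6
time: 11.45
tool_pos: [0.6128, 0.038, 0.0969]
ee_rot: [-3.141, 0.0, -2.777]
contact_force: [0.6, -3.6, -0.4]
grip_width: 0.0197
grip_force: 12.0
time: 11.65
tool_pos: [0.6128, 0.038, 0.0969]
ee_rot: [-3.141, 0.0, -2.777]
contact_force: [2.1, -3.9, 0.5]
grip_width: 0.0196
grip_force: 12.4
```

```bash
python3 -m crank '[[[0.2,-0.5,0],[0,0,0],19.4],[[0.2,-0.5,0],[0,0,0],19.2],[[0.2,-0.5,0],[0,0,0],19.2]]';python3 -m crank '[[[0,0,0],[0,0,0],18.9],[[0,0,0],[0,0,0],18.9]]'
```

```text
time: 11.95
tool_pos: [0.6129, 0.0378, 0.0968]
ee_rot: [3.142, 0.0, -2.776]
contact_force: [1.9, -2.2, 1.4]
grip_width: 0.0195
grip_force: 12.0
time: 12.15
tool_pos: [0.6129, 0.0377, 0.0968]
ee_rot: [-3.142, 0.0, -2.777]
contact_force: [1.0, -2.2, 1.5]
grip_width: 0.0195
grip_force: 13.6
```

```bash
python3 -m crank '[[[0.1,-0.3,0],[0,0,0],18.5],[[0.1,-0.3,0],[0,0,0],18],[[0.1,-0.3,0],[0,0,0],18]]';python3 -m crank '[[[0,0,0],[0,0,0],17.5],[[0,0,0],[0,0,0],17],[[0,0,0],[0,0,0],17]]'
```

```text
time: 12.45
tool_pos: [0.6129, 0.0376, 0.0969]
ee_rot: [3.141, 0.0, -2.776]
contact_force: [1.3, -1.9, 2.0]
grip_width: 0.0184
grip_force: 21.2
time: 12.75
tool_pos: [0.613, 0.0375, 0.0969]
ee_rot: [3.141, 0.0, -2.776]
contact_force: [0.6, -1.2, 3.3]
grip_width: 0.0181
grip_force: 31.5
```

```bash
python3 -m crank '[[[0,0,0],[0,0,0],16.7],[[0,0,0],[0,0,0],16.7],[[0,0,1],[0,0,0],16.7],[[0,0,2],[0,0,0],16.7]]'
```

```text
time: 13.15
tool_pos: [0.6127, 0.0375, 0.0975]
ee_rot: [3.141, -0.001, -2.776]
contact_force: [3.6, -0.8, -10.2]
grip_width: 0.0171
grip_force: 34.4
```

```bash
python3 -m crank '[[[0,0,1.5],[0,0,0],16.7],[[0,0,3],[0,0,0],16.7],[[0,0,5],[0,0,0],16.7],[[0,0,7],[0,0,0],16.7]]'
```

```text
time: 13.55
tool_pos: [0.6126, 0.0377, 0.1056]
ee_rot: [3.141, -0.001, -2.776]
contact_force: [2.8, 1.8, -11.2]
grip_width: 0.0175
grip_force: 34.4
```

```bash
python3 -m crank '[[[0,0,4],[0,0,0],16.7],[[0,0,8],[0,0,0],16.7],[[0,0,8],[0,0,0],16.7]]'; python3 -m crank '[[[0,0,5],[0,0,0],16.7],[[0,0,10],[0,0,0],16.7],[[0,0,20],[0,0,0],16.7],[[0,0,30],[0,0,0],16.7],[[0,0,45],[0,0,0],16.7],[[0,0,60],[0,0,0],16.7],[[0,0,75],[0,0,0],16.7],[[0,0,90],[0,0,0],16.7],[[0,0,90],[0,0,0],16.7],[[0,0,90],[0,0,0],16.7]]'
python3 - <<'E'
from h import *
s=env.observe();print(s['tool_pos'],s['ee_rot'])
w=cap('wrist');b=cap('scene')
np.savez('w5.npz',**w)
o=np.zeros((600,640,3),np.uint8);o[:400]=w['color'][...,::-1]
print(proj(b,s['tool_pos']))
u,v=proj(b,s['tool_pos']-[0,0,.06]).astype(int)
o[400:600,:320]=cv2.resize(b['color'][v-50:v+50,u-80:u+80,::-1],(320,200),interpolation=2);u,v=464,238
o[400:600,320:]=cv2.resize(b['color'][v-25:v+25,u-40:u+40,::-1],(320,200),interpolation=2)
cv2.imwrite('pics/w5.png',o)
E
```

```text
time: 13.85
tool_pos: [0.6134, 0.0373, 0.1155]
ee_rot: [-3.14, 0.002, -2.777]
contact_force: [0.1, 0.3, -1.5]
grip_width: 0.0175
grip_force: 36.7
time: 14.85
tool_pos: [0.613, 0.0374, 0.204]
ee_rot: [-3.141, 0.001, -2.777]
contact_force: [-0.1, -0.1, -1.4]
grip_width: 0.0172
grip_force: 36.7
[0.61302888 0.03742618 0.20402187] [-3.14128373e+00  6.44985834e-04 -2.77652677e+00]
[336.35166119 175.85093705]
```

View pics/w5.png

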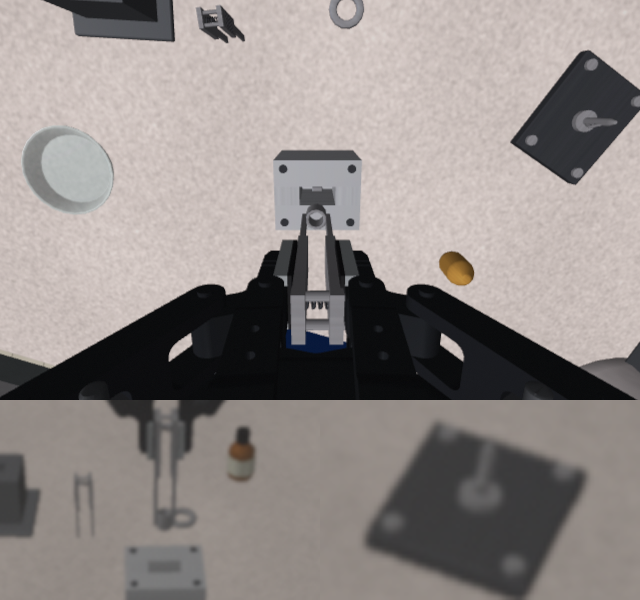

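The sleeve hangs between the tips at (316,214) and the pocket is empty. The plate with its post is at upper right, foot near (585,121). I'll locate the sleeve in the tool frame and move near the plate.

```bash
python3 -m crank '[[[-25,45,0],[0,0,0],16.7],[[-50,89,0],[0,0,0],16.7],[[-76,133,0],[0,0,0],16.7],[[-100,177,0],[0,0,0],16.7],[[-115,205,0],[0,0,0],16.7],[[-127,222,0],[0,0,0],16.7],[[-127,222,0],[0,0,0],16.7],[[-127,222,0],[0,0,0],16.7],[[-127,222,0],[0,0,0],16.7],[[-127,222,0],[0,0,0],16.7]]'
python3 - <<'E'
from h import *
s=env.observe();print(s['tool_pos'],s['ee_rot'],s['qvel'].round(3))
w=cap('wrist');np.savez('w6.npz',**w,tp=s['tool_pos'],er=s['ee_rot'])
o=np.zeros((600,640,3),np.uint8);o[:400]=w['color'][...,::-1]
o[400:,:320]=cv2.resize(w['color'][195:245,275:355,::-1],(320,200),interpolation=2)
cv2.imwrite('pics/w6.png',o)
w5=dict(np.load('w5.npz'))
for c,t,r in((w5,np.array([0.61302888,0.03742618,0.20402187]),[-3.14128373,6.44985834e-04,-2.77652677]),(w,s['tool_pos'],s['ee_rot'])):
    P=(cloud(c)-t)@Rrpy(r); q=P[205:226,308:325]
    print('tool-frame z (mm) patch');print((q[::2,::2,2]*1000).round(0).astype(int))
E
```

```text
time: 15.95
tool_pos: [0.4865, 0.2585, 0.2035]
ee_rot: [-3.141, -0.0, -2.778]
contact_force: [0.4, -0.4, -0.9]
grip_width: 0.0176
grip_force: 36.7
[0.48652147 0.25854536 0.20348119] [-3.14149534e+00 -4.18109703e-04 -2.77795610e+00] [-0.001 -0.001  0.     0.001  0.001  0.002]
tool-frame z (mm) patch
[[135  86  83  82  82  83  84 134 136]
 [ 86  82  77  77  78  78  79  81 136]
 [ 80  76  72  72  73  73  74  76  83]
 [ 74  73  71  72  72  72  72  73  78]
 [ 73  72 135 135 137 135  73  72  73]
 [ 72 136 137 134 135 134 134  73  73]
 [ 73  86 136 135 135 135 134  80  72]
 [ 73  80  84  87  88  86  82  79  72]
 [ 72  77  81  82  82  82  79  74  72]
 [ 72  73  75  78  78  76  74  71  71]
 [ 73  72  71  73  74  72  73  72 135]]
tool-frame z (mm) patch
[[193  87  84  83  81  83  86 193 193]
 [ 85  81  77  77  77  78  80  83 190]
 [ 80  76  73  73  73  73  75  77  83]
 [ 75  73  72  72  73  72  72  73  77]
 [ 73  73 193 194 192 193  73  71  73]
 [ 72 205 205 194 193 193 194  71  72]
 [ 72  84 204 205 204 194 191  82  72]
 [ 72  80  85  85  88  87  82  76  72]
 [ 72  77  81  83  83  82  80  74  72]
 [ 71  72  76  77  78  77  74  71  71]
 [ 72  72  72  76  74  73  72  71 205]]
```

View pics/w6.png

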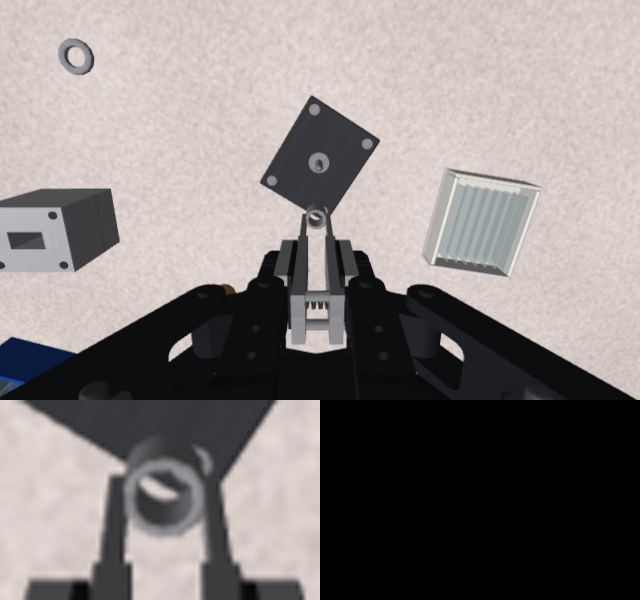

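The plate is now fully visible: collar and post at (319,162), screws at (314,109), (367,144) and (272,181). The held sleeve's rim is centred near (316,219).

```bash
python3 - <<'E'
from h import *
w=dict(np.load('w6.npz'));t=w['tp'];R=Rrpy(w['er']);W=cloud(w);P=(W-t)@R
def ring(c,u0,u1,v0,v1,lo,hi,A):
    m=np.zeros((400,640),np.uint8);m[v0:v1,u0:u1]=((A[v0:v1,u0:u1]>lo)&(A[v0:v1,u0:u1]<hi))
    return m
m=ring(w,306,327,209,230,.0695,.0745,P[...,2]);v,u=np.nonzero(m)
print('sleeve rim px',u.min(),u.max(),v.min(),v.max(),'tool pts',P[m>0].min(0),P[m>0].max(0))
for x,y in((316,219),((u.min()+u.max())/2,(v.min()+v.max())/2)):
    d=R.T@(ray(w,x,y,t[2]-.072)-t);print(x,y,d.round(4))
print((W[150:176:1,308:332:2,2]*1000).round(0).astype(int))
m=ring(w,300,340,145,180,.02,.06,W[...,2]);print('post px',np.argwhere(m)[:, ::-1].mean(0),W[m>0].mean(0),W[m>0][:,2].max())
m=((abs(W[...,2]-.012)<.006)&(w['color'].max(2)<95)).astype(np.uint8)*255;m[:,:250]=0;m[:,390:]=0;m[:80]=0;m[208:]=0
k=max(cv2.findContours(m,0,1)[0],key=cv2.contourArea);q=np.array([ray(w,x,y,.012) for x,y in cv2.boxPoints(cv2.minAreaRect(k))]);print(q.round(4),q.mean(0),np.linalg.norm(q[1]-q[0]),np.linalg.norm(q[2]-q[1]))
cv2.imwrite('pics/p6.png',cv2.resize(w['color'][140:190,290:350,::-1],None,fx=9,fy=9,interpolation=2))
E
```

```text
sleeve rim px 306 326 209 228 tool pts [-0.0064529  -0.00702644  0.0705248 ] [0.00666279 0.00604396 0.07438252]
316 219 [-0.     -0.0005  0.072 ]
316.0 218.5 [ 0.0003 -0.0005  0.072 ]
[[11 11 11 12 13  9 11 13 11 12 10 11]
 [11 11  9 10 12 11 10 11 12 13 11 12]
 [11 13 12 12 16 15 15 11 10 11 12 11]
 [11 10 10 16 15 16 16 16 11 11 11 12]
 [10 11 16 15 15 17 16 16 15 11 11 11]
 [12 12 17 15 17 16 15 15 15 14 10 10]
 [11 16 16 15 16 16 16 16 15 17 11 12]
 [11 15 16 16 15 16 15 15 15 17 12 10]
 [11 16 15 16 14 17 15 16 15 17 11 11]
 [12 16 16 16 16 18 16 15 16 16 17 10]
 [11 15 16 17 18 24 23 16 16 16 14 11]
 [11 16 16 15 26 31 30 16 17 16 17 12]
 [11 16 16 16 31 38 36 14 15 16 15 11]
 [11 15 16 15 38 43 41 16 15 14 15 10]
 [12 15 16 16 42 45 43 28 16 15 16 11]
 [11 16 16 15 44 45 46 41 16 14 17 11]
 [12 15 15 15 45 46 46 43 15 16 10 11]
 [10 16 16 17 44 48 47 43 16 16 12 11]
 [10 16 16 28 44 47 47 42 16 17 10 10]
 [12 10 16 26 43 48 46 15 16 10 10 12]
 [11 12 16 16 16 43 42 17 17 10 11 11]
 [11 10 11 15 16 17 15 16 11 11 11 11]
 [11 10 11 11 11 15 17 12 10 11 11 11]
 [10 10 11 11 11 10 11 12 11 12 11 10]
 [11 11 11 11 10 10 11 10 10 11 12 11]
 [11 11 10 11 12 11 13 10 12 11 11 10]]
post px [318.20512821 165.26923077] [0.46699168 0.25282696 0.03946198] 0.0487958302871187
[[0.5068 0.2019 0.012 ]
 [0.4119 0.2249 0.012 ]
 [0.4267 0.3014 0.012 ]
 [0.5264 0.283  0.012 ]] [0.46795316 0.25282389 0.012     ] 0.09768829933069668 0.07790873447091923
```

View pics/p6.png

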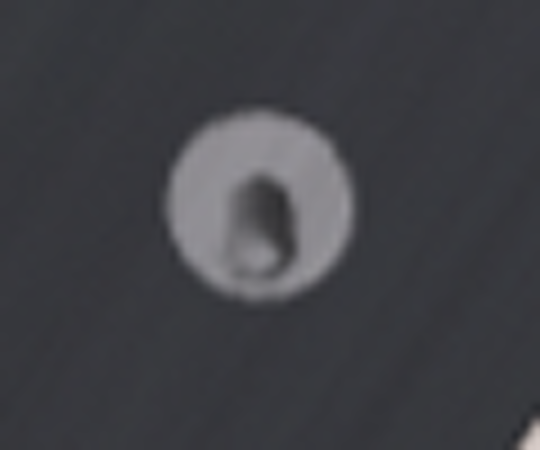

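The crop shows the round collar centred at (261,206), pixel (318.6,162.5), with the post tip at (256,255), pixel (318,168). The collar reads roughly 4 mm above the plate.

```bash
python3 - <<'E'
from h import *
w=dict(np.load('w6.npz'));t=w['tp'];R=Rrpy(w['er'])
s=t+R@np.array([0.0001,-.0005,.088])
for n,u,v,z in(('collar',318.6,162.5,.0163),('tip',318,168,.048)):
    q=ray(w,u,v,z);print(n,q.round(4),(q-s).round(4))
E
```

```text
collar [0.4678 0.2537 0.0163] [-0.0188 -0.0043 -0.0992]
tip [0.4681 0.253  0.048 ] [-0.0185 -0.005  -0.0675]
```

```bash
python3 -m crank '[[[-18.6,-4.7,0],[0,0,0],16.7],[[-18.6,-4.7,-20],[0,0,0],16.7],[[-18.6,-4.7,-40],[0,0,0],16.7],[[-18.6,-4.7,-55],[0,0,0],16.7],[[-18.6,-4.7,-60],[0,0,0],16.7],[[-18.6,-4.7,-60],[0,0,0],16.7],[[-18.6,-4.7,-60],[0,0,0],16.7],[[-18.6,-4.7,-60],[0,0,0],16.7]]'
python3 - <<'E'
from h import *
s=env.observe();t=s['tool_pos'];R=Rrpy(s['ee_rot']);print(t,s['ee_rot'],s['contact_force'])
w=cap('wrist');np.savez('w7.npz',**w,tp=t,er=s['ee_rot']);W=cloud(w)
m=((abs(W[...,2]-.012)<.006)&(w['color'].max(2)<95)).astype(np.uint8)*255;m[:,:200]=0;m[:,440:]=0
for k in cv2.findContours(m,0,1)[0]:
    if cv2.contourArea(k)>500:
        q=np.array([ray(w,x,y,.012) for x,y in cv2.boxPoints(cv2.minAreaRect(k))]);print(q.round(4),q.mean(0))
print((((W-t)@R)[205:230:2,305:328:2,2]*1000).round(0).astype(int))
cv2.imwrite('pics/w7.png',cv2.resize(w['color'][110:270,220:420,::-1],None,fx=3,fy=3,interpolation=2))
E
```

```text
time: 16.8
tool_pos: [0.4679, 0.2548, 0.1446]
ee_rot: [-3.142, 0.001, -2.777]
contact_force: [0.6, 0.0, -1.2]
grip_width: 0.0173
grip_force: 36.7
[0.46790528 0.25476132 0.14460268] [-3.14154586e+00  1.37740736e-03 -2.77678919e+00] [ 0.57263356  0.04179776 -1.18187588]
[[0.5076 0.2056 0.012 ]
 [0.4116 0.2246 0.012 ]
 [0.4243 0.3013 0.012 ]
 [0.5257 0.2884 0.012 ]] [0.46728466 0.25497315 0.012     ]
[[ 132  132  129   84   81   81   82   84   86  135  135  134]
 [ 135  134   84   79   76   78   76   79   80   86  134  135]
 [ 134   82   78   73   74   72   72   74   75   79  135  134]
 [ 135   77   73   72   72   72   71   72   72   73   82  135]
 [  81   73   72   73  133  133  133  134   72   72   76   81]
 [  76   71   72  133  133  134  134  134  134   72   73   77]
 [  72   71   82  134  134  134  135  134   86   72   72   73]
 [  70   72   77   82   86   89   86   85   82   72   72   68]
 [  63   72   72   80   81   83   82   79   77   72   72   65]
 [  59   71   72   74   77   78   77   75   74   72   77   61]
 [  57  134   72   71   73   74   73   73   72   71   77   57]
 [  53  133  135   73   71 -131   71   72   73  133  134   55]
 [  53  134  134  134  133  133  134  133  134  134  133   50]]
```

View pics/w7.png

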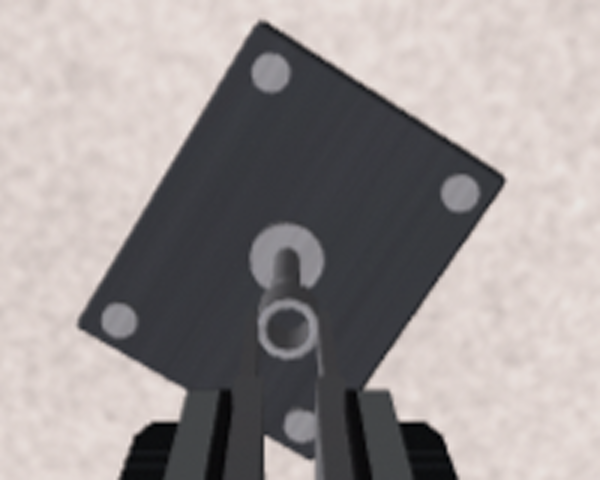

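The crop shows the collar at (287,258), the sleeve rim at (288,328) above it, and all four plate screws: (271,72), (460,193), (120,321) and (301,426).

```bash
python3 - <<'E'
from h import *
w=dict(np.load('w7.npz'));t=w['tp'];R=Rrpy(w['er'])
px=lambda u,v:(u/3+220-.33,v/3+110-.33)
r=ray(w,*px(288,328),t[2]-.072);c=ray(w,*px(287,258),.0163)
sc=np.array([ray(w,*px(*p),.0125) for p in[(271,72),(460,193),(301,426),(120,321)]])
print('rim',r,R.T@(r-t));print('collar',c,'screws',sc.mean(0),(sc[0]+sc[2])/2,(sc[1]+sc[3])/2)
print('bottom',t+R@np.array([0,0,.088]), 'delta',c[:2]-r[:2]);print(env.observe()['tool_pos'])
E
```

```text
rim [0.46828017 0.25415157 0.07260268] [-3.35079001e-05 -7.00005455e-04  7.20001473e-02]
collar [0.46740269 0.25354874 0.0163    ] screws [0.46831839 0.25385449 0.0125    ] [0.46827438 0.25380176 0.0125    ] [0.4683624  0.25390722 0.0125    ]
bottom [0.46801998 0.25480072 0.05660276] delta [-0.00087748 -0.00060283]
[0.46778538 0.25480267 0.14452776]
```

```bash
python3 -m crank '[[[-0.4,-0.4,-4],[0,0,0],16.7],[[-0.4,-0.4,-8],[0,0,0],16.7],[[-0.4,-0.4,-10],[0,0,0],16.7],[[-0.4,-0.4,-12],[0,0,0],16.7],[[-0.4,-0.4,-12],[0,0,0],16.7]]'
```

```text
time: 17.35
tool_pos: [0.4668, 0.2543, 0.1314]
ee_rot: [3.142, -0.001, -2.776]
contact_force: [-0.8, 0.2, -0.7]
grip_width: 0.0173
grip_force: 36.7
```

```bash
python3 -m crank '[[[0,0,-2],[0,0,0],16.7],[[0,0,-4],[0,0,0],16.7],[[0,0,-6],[0,0,0],16.7],[[0,0,-8],[0,0,0],16.7]]'
```

```text
time: 17.75
tool_pos: [0.467, 0.2543, 0.1236]
ee_rot: [-3.142, -0.0, -2.777]
contact_force: [1.0, 0.5, -1.3]
grip_width: 0.0175
grip_force: 36.7
```

Over the post with no load. Continue against the leaf.

```bash
python3 -m crank '[[[0,0,-2],[0,0,0],16.7],[[0,0,-4],[0,0,0],16.7],[[0,0,-5],[0,0,0],16.7]]'; python3 -m crank '[[[0,0,-1.5],[0,0,0],16.7],[[0,0,-3],[0,0,0],16.7],[[0,0,-3],[0,0,0],16.7]]'
```

```text
time: 18.05
tool_pos: [0.467, 0.2543, 0.1186]
ee_rot: [-3.142, -0.0, -2.777]
contact_force: [0.3, 0.3, -1.4]
grip_width: 0.0173
grip_force: 36.7
time: 18.35
tool_pos: [0.4672, 0.2542, 0.1157]
ee_rot: [-3.141, 0.0, -2.777]
contact_force: [3.1, -1.0, -1.1]
grip_width: 0.018
grip_force: 36.7
```

```bash
python3 -m crank '[[[0,0,-1],[0,0,0],16.7],[[0,0,-2],[0,0,0],16.7],[[0,0,-3],[0,0,0],16.7],[[0,0,-3],[0,0,0],16.7]]'; python3 -m crank '[[[0,0,-1],[0,0,0],16.7],[[0,0,-2],[0,0,0],16.7],[[0,0,-2],[0,0,0],16.7]]'
```

```text
time: 18.75
tool_pos: [0.4674, 0.2542, 0.1128]
ee_rot: [-3.141, 0.001, -2.777]
contact_force: [4.2, -1.3, -0.5]
grip_width: 0.0175
grip_force: 36.8
time: 19.05
tool_pos: [0.467, 0.2543, 0.1106]
ee_rot: [-3.141, -0.0, -2.777]
contact_force: [4.2, -2.4, -1.1]
grip_width: 0.0173
grip_force: 36.7
```

```bash
python3 -m crank '[[[0.4,0,-1],[0,0,0],16.7],[[0.4,0,-2],[0,0,0],16.7],[[0.4,0,-2],[0,0,0],16.7]]'; python3 -m crank '[[[0,0,-0.7],[0,0,0],16.7],[[0,0,-1.4],[0,0,0],16.7],[[0,0,-1.4],[0,0,0],16.7]]';  python3 -m crank '[[[0,0,-0.7],[0,0,0],16.7],[[0,0,-1.2],[0,0,0],16.7],[[0,0,-1.2],[0,0,0],16.7]]'
```

```text
time: 19.35
tool_pos: [0.4673, 0.2543, 0.1086]
ee_rot: [3.142, -0.0, -2.777]
contact_force: [4.1, -1.9, -1.2]
grip_width: 0.0173
grip_force: 36.7
time: 19.65
tool_pos: [0.4673, 0.2543, 0.1073]
ee_rot: [3.142, -0.0, -2.777]
contact_force: [4.3, -2.0, 0.1]
grip_width: 0.017
grip_force: 36.8
time: 19.95
tool_pos: [0.4673, 0.2543, 0.1061]
ee_rot: [3.142, -0.0, -2.777]
contact_force: [4.0, -2.5, 0.4]
grip_width: 0.0177
grip_force: 36.8
```

```bash
python3 -m crank '[[[0,0,-0.5],[0,0,0],16.7],[[0,0,-0.7],[0,0,0],16.7],[[0,0,-0.7],[0,0,0],16.7]]'; python3 -m crank '[[[0,0,-0.5],[0,0,0],16.7],[[0,0,-0.7],[0,0,0],16.7],[[0,0,-0.7],[0,0,0],16.7]]'
```

```text
time: 20.25
tool_pos: [0.4674, 0.2543, 0.1055]
ee_rot: [-3.142, 0.0, -2.777]
contact_force: [4.1, -1.3, 0.5]
grip_width: 0.0174
grip_force: 36.8
time: 20.55
tool_pos: [0.4673, 0.2543, 0.1047]
ee_rot: [3.142, -0.0, -2.776]
contact_force: [4.4, -1.8, 0.8]
grip_width: 0.0173
grip_force: 36.8
```

```bash
python3 -m crank '[[[0,0,-0.5],[0,0,0],16.7],[[0,0,-0.7],[0,0,0],16.7],[[0,0,-0.7],[0,0,0],16.7]]'
```

```text
time: 20.85
tool_pos: [0.4673, 0.2543, 0.104]
ee_rot: [-3.142, -0.0, -2.777]
contact_force: [4.4, -2.5, 1.3]
grip_width: 0.0173
grip_force: 36.8
```

```bash
python3 -m crank '[[[0,0,-0.4],[0,0,0],16.7],[[0,0,-0.6],[0,0,0],16.7],[[0,0,-0.6],[0,0,0],16.7]]'; python3 -m crank '[[[0,0,-0.4],[0,0,0],16.7],[[0,0,-0.6],[0,0,0],16.7],[[0,0,-0.6],[0,0,0],16.7]]'
```

```text
time: 21.15
tool_pos: [0.4676, 0.2544, 0.1037]
ee_rot: [-3.142, 0.001, -2.777]
contact_force: [4.6, -2.3, 4.2]
grip_width: 0.0175
grip_force: 37.0
time: 21.45
tool_pos: [0.4677, 0.2544, 0.1036]
ee_rot: [-3.142, 0.001, -2.777]
contact_force: [4.0, -2.4, 8.7]
grip_width: 0.0176
grip_force: 37.2
```

```bash
python3 -m crank '[[[0,0,-0.4],[0,0,0],16.7],[[0,0,-0.6],[0,0,0],16.7],[[0,0,-0.6],[0,0,0],16.7]]'
```

```text
time: 21.75
tool_pos: [0.4678, 0.2545, 0.1035]
ee_rot: [-3.141, 0.002, -2.777]
contact_force: [2.5, -2.4, 14.0]
grip_width: 0.0171
grip_force: 37.5
```

Home on the collar: the force rises at about 9 N/mm. Lean slightly more and hold.

```bash
python3 -m crank '[[[0,0,-0.2],[0,0,0],16.7],[[0,0,-0.2],[0,0,0],16.7],[[0,0,-0.2],[0,0,0],16.7],[[0,0,-0.2],[0,0,0],16.7],[[0,0,-0.2],[0,0,0],16.7],[[0,0,-0.2],[0,0,0],16.7]]'
```

```text
time: 22.35
tool_pos: [0.4679, 0.2545, 0.1034]
ee_rot: [-3.141, 0.002, -2.777]
contact_force: [2.5, -3.0, 15.2]
grip_width: 0.0173
grip_force: 37.6
```

```bash
python3 -m crank '[[[0,0,-0.15],[0,0,0],16.7],[[0,0,-0.15],[0,0,0],16.7],[[0,0,-0.15],[0,0,0],16.7],[[0,0,-0.15],[0,0,0],16.7],[[0,0,-0.15],[0,0,0],16.7]]'
```

```text
time: 22.85
tool_pos: [0.4679, 0.2545, 0.1034]
ee_rot: [-3.141, 0.002, -2.777]
contact_force: [1.4, -2.5, 16.8]
grip_width: 0.0177
grip_force: 37.6
```

Done pressing. Ease off to a light push, open to carry width and lift off.

```bash
python3 -m crank '[[[0,0,0.7],[0,0,0],16.7],[[0,0,1.2],[0,0,0],17.5],[[0,0,1.4],[0,0,0],18.5],[[0,0,1.4],[0,0,0],20],[[0,0,1.4],[0,0,0],21.5],[[0,0,1.4],[0,0,0],23],[[0,0,1.4],[0,0,0],24],[[0,0,1.4],[0,0,0],24.5],[[0,0,1.4],[0,0,0],24.5],[[0,0,1.4],[0,0,0],24.5]]'
```

```text
time: 23.85
tool_pos: [0.4672, 0.2544, 0.1033]
ee_rot: [3.141, -0.0, -2.776]
contact_force: [-0.3, -0.2, -0.7]
grip_width: 0.0246
grip_force: 8.5
```

```bash
python3 -m crank '[[[0,0,2],[0,0,0],24.5],[[0,0,4],[0,0,0],24.5],[[0,0,6],[0,0,0],24.5],[[0,0,8],[0,0,0],24.5],[[0,0,10],[0,0,0],24.5]]'; python3 -m crank '[[[0,0,5],[0,0,0],24.5],[[0,0,10],[0,0,0],24.5],[[0,0,20],[0,0,0],24.5],[[0,0,40],[0,0,0],24.5],[[0,0,60],[0,0,0],24.5],[[0,0,80],[0,0,0],24.5],[[0,0,80],[0,0,0],24.5],[[20,0,80],[0,0,0],24.5],[[20,0,80],[0,0,0],24.5],[[20,0,80],[0,0,0],24.5]]'
python3 - <<'E'
from h import *
s=env.observe();t=s['tool_pos'];print(t,s['ee_rot'])
w=cap('wrist');W=cloud(w);u,v=proj(w,[.468,.2535,.02]).astype(int);print(u,v)
print((W[v-16:v+12:2,u-14:u+15:2,2]*1000).round(0).astype(int))
m=(W[...,2]>.026)&(W[...,2]<.036);m[:v-16]=0;m[v+14:]=0;m[:,:u-16]=0;m[:,u+17:]=0;print(W[m].mean(0))
E
```

```text
time: 24.35
tool_pos: [0.4674, 0.2543, 0.1136]
ee_rot: [-3.142, 0.0, -2.777]
contact_force: [-0.8, -0.3, -1.1]
grip_width: 0.0246
grip_force: 8.5
time: 25.35
tool_pos: [0.487, 0.2542, 0.1927]
ee_rot: [3.141, -0.001, -2.777]
contact_force: [0.8, 0.2, -0.9]
grip_width: 0.0243
grip_force: 8.5
[0.48704777 0.25415541 0.19266521] [ 3.14149454e+00 -1.30063455e-03 -2.77686175e+00]
323 166
[[ 11  12  11  10  11  12  10  11  12  12  11  12  12  10  10]
 [ 12  11  11  11  12  11  11  10  10  12  12  11  10  12  11]
 [ 11  11  11  12  10  11  11  11  11  11  11  11  11  12 324]
 [ 10  11  11  11  13  17  15  16  15  14  11  10  11  11  12]
 [ 10  10  10  16  16  16  15  17  16  15  16  13  11  11  10]
 [ 12  11  10  15  16  17  19  20  17  16  16  15  11  11   9]
 [ 12  10  16  15  17  26  31  30  30  24  16  17  16  13  11]
 [ 11  11  17  16  29  32  32  32  31  31  23  15  17  11  13]
 [ 12  10  16  16  31  17  36  41  39  32  32  15  16  11  11]
 [ 11  11  16  18  31  17  42  44  45  41  32  16  16  12  10]
 [ 12  11   9  15  33  23  45  47  48  43  31  16  11  12  11]
 [ 11  11  11  16  31  28  45  48  46  42  32  10  10  13  10]
 [ 11  11  11  11  33  32  30  29  30  32  12  11  11  11  11]
 [ 11  11  11  11  11  12  32  32  32  11  12  12  11  11  10]]
[0.46838496 0.25312623 0.03140916]
```

The sleeve stands on the collar: rim at z ≈ 32 mm, centred (0.4684, 0.2531), post inside. Carry the forceps back to the stand pose (0.5122, -0.1876), turning -2.7°.

```bash
python3 -m crank '[[[3,-48,0],[0,0,0],24.5],[[6,-96,0],[0,0,0],24.5],[[9,-144,0],[0,0,-1],24.5],[[11,-192,0],[0,0,-2],24.5],[[14,-240,0],[0,0,-2.7],24.5],[[17,-288,0],[0,0,-2.7],24.5],[[20,-336,0],[0,0,-2.7],24.5],[[22,-384,0],[0,0,-2.7],24.5],[[24,-420,0],[0,0,-2.7],24.5],[[25.2,-441.8,0],[0,0,-2.7],24.5]]'
python3 -m crank '[[[0,0,0],[0,0,0],24.5],[[0,0,0],[0,0,0],24.5],[[0,0,0],[0,0,0],24.5],[[0,0,0],[0,0,0],24.5],[[0,0,0],[0,0,0],24.5]]'
```

```text
time: 26.4
tool_pos: [0.5119, -0.1898, 0.193]
ee_rot: [3.141, -0.001, -2.826]
contact_force: [0.2, 0.2, -0.8]
grip_width: 0.0244
grip_force: 8.5
time: 26.9
tool_pos: [0.5126, -0.1865, 0.1935]
ee_rot: [-3.141, 0.0, -2.822]
contact_force: [0.6, -0.1, -0.2]
grip_width: 0.0247
grip_force: 8.5
```

```bash
python3 -m crank '[[[-0.4,-1,-15],[0,0,0],24.5],[[-0.4,-1,-30],[0,0,0],24.5],[[-0.4,-1,-42],[0,0,0],24.5],[[-0.4,-1,-44],[0,0,0],24.5],[[-0.4,-1,-44],[0,0,0],24.5],[[-0.4,-1,-44],[0,0,0],24.5]]'; python3 -m crank '[[[0,0,-3],[0,0,0],24.5],[[0,0,-6],[0,0,0],24.5],[[0,0,-9],[0,0,0],24.5],[[0,0,-11],[0,0,0],24.5],[[0,0,-11],[0,0,0],24.5]]'
```

```text
time: 27.5
tool_pos: [0.5125, -0.1885, 0.1499]
ee_rot: [-3.141, 0.001, -2.824]
contact_force: [-0.1, -0.2, -0.3]
grip_width: 0.0241
grip_force: 8.5
time: 28.0
tool_pos: [0.512, -0.1884, 0.1379]
ee_rot: [3.141, -0.0, -2.824]
contact_force: [-0.5, 0.5, -1.1]
grip_width: 0.0244
grip_force: 8.5
```

In the slot with no contact (tips at 57.5 mm, below the rim). Continue down, slowing near the seat at TCP 0.0864.

```bash
python3 -m crank '[[[0,0.7,-8],[0,0,0],24.5],[[0,0.7,-16],[0,0,0],24.5],[[0,0.7,-24],[0,0,0],24.5],[[0,0.7,-32],[0,0,0],24.5],[[0,0.7,-40],[0,0,0],24.5],[[0,0.7,-45],[0,0,0],24.5],[[0,0.7,-48],[0,0,0],24.5],[[0,0.7,-49],[0,0,0],24.5]]'; python3 -m crank '[[[0,0,-1],[0,0,0],24.5],[[0,0,-2],[0,0,0],24.5],[[0,0,-2],[0,0,0],24.5]]'
```

```text
time: 28.8
tool_pos: [0.5121, -0.1878, 0.089]
ee_rot: [3.141, -0.0, -2.824]
contact_force: [0.3, -0.4, -0.4]
grip_width: 0.0246
grip_force: 8.5
time: 29.1
tool_pos: [0.5122, -0.1878, 0.0874]
ee_rot: [-3.141, 0.0, -2.824]
contact_force: [-0.5, 0.2, -0.2]
grip_width: 0.0243
grip_force: 8.5
```

```bash
python3 -m crank '[[[0,0,-0.7],[0,0,0],24.5],[[0,0,-1.2],[0,0,0],24.5],[[0,0,-1.2],[0,0,0],24.5]]'; python3 -m crank '[[[0,0,0],[0,0,0],25.5],[[0,0,0],[0,0,0],26.5],[[0,0,0],[0,0,0],29],[[0,0,0],[0,0,0],35],[[0,0,0],[0,0,0],42],[[0,0,0],[0,0,0],46],[[0,0,0],[0,0,0],46],[[0,0,0],[0,0,0],46]]'; python3 -m crank '[[[0,0,10],[0,0,0],46],[[0,0,30],[0,0,0],46],[[0,0,60],[0,0,0],46],[[0,0,100],[0,0,0],46],[[0,0,130],[0,0,0],46],[[0,0,130],[0,0,0],46],[[0,0,130],[0,0,0],46],[[0,0,130],[0,0,0],46]]'
python3 - <<'E'
from h import *
s=env.observe();w=cap('wrist');W=cloud(w)
m=((W[...,2]>.105)&(W[...,2]<.13)).astype(np.uint8)*255;m[:,:260]=0;m[:,370:]=0;m[240:]=0
k=max(cv2.findContours(m,0,1)[0],key=cv2.contourArea);bx=cv2.boxPoints(cv2.minAreaRect(k));print(np.mean([ray(w,x,y,.118) for x,y in bx],0),np.percentile(W[m>0][:,2],[50,90]))
a=cap('top');W=cloud(a);b0=dict(np.load('a.npz'));d=cv2.absdiff(a['color'],b0['color']).max(2)
for n,(u,v) in dict(dish=(407,115),washer=(310,229),oil=(291,278),pen=(475,257),obj=(212,136)).items(): print(n,d[v-14:v+15,u-14:u+15].max())
u,v=190,224;print(W[v-8:v+9,u-8:u+9,2].max())
E
```

```text
time: 29.4
tool_pos: [0.5122, -0.1878, 0.0864]
ee_rot: [-3.141, 0.0, -2.824]
contact_force: [-0.7, 0.7, 1.4]
grip_width: 0.0249
grip_force: 8.6
time: 30.2
tool_pos: [0.5122, -0.1878, 0.0861]
ee_rot: [3.142, -0.0, -2.824]
contact_force: [0.8, -0.2, 0.3]
grip_width: 0.0459
grip_force: 0.0
time: 31.0
tool_pos: [0.5117, -0.1876, 0.2155]
ee_rot: [3.141, -0.001, -2.824]
contact_force: [1.0, 0.2, -0.8]
grip_width: 0.0462
grip_force: 0.0
[ 0.51318745 -0.18865217  0.118     ] [0.11561988 0.1174438 ]
dish 11
washer 12
oil 11
pen 100
obj 12
0.04976587379574937
```

Forceps are back upright in the stand with the top at 117 mm. The bystanders are unchanged; the difference at the pen is most likely the arm in the top camera's view, since the tool never went near it.

```bash
python3 -c "
from plant import env
print(env.hand_in())"
```

```text
the job is handed in; nothing more can be done
None
```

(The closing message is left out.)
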